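# Close the truffle carton, then open the cleaner bottle

### The job

The counter is about to be cleaned. First shut the carton of truffles so that nothing drips in: fold the short flap fully down, then the long flap fully down over it. Then open the cleaner bottle's safety cap: press it down, twist it counter-clockwise until it is free, lift it straight up and finish still holding it in the gripper, level and still, about 8 cm above the bottle's mouth; do not put it down or let go, and leave everything else on the counter where it is.

Things in the scene. Friction and masses are not known exactly. Their poses are not given: they have to be found in the camera images.
- carton: Brown cardboard carton with truffles, fixed to the counter on its left or right half: open box 150 mm long (its x), 130 mm wide (its y), 75 mm tall, two hinged flaps standing up at the long sides. Origin: centre of its underside; z up, x along the hinge lines.
- short_hinge (a point): Middle of the short flap's hinge line, on the carton's +y top rim, 75 mm above the counter; axes as the carton's. The short flap is 50 mm long from hinge to free edge, 144 mm wide, 3 mm thick, and folds towards the carton's -y to shut.
- long_hinge (a point): Middle of the long flap's hinge line, on the carton's -y top rim, 79 mm above the counter, 130 mm from the short hinge; axes as the carton's. The long flap is 126 mm long, 144 mm wide, 3 mm thick, folds towards +y to shut and covers the short flap.
- flap_short (a joint): Angle of the short flap, rad: 0 = shut (level over the carton), 1.57 = upright, more = leaning outwards (2.2 at most). Starts open. The crease is stiff (about 0.03 N m): it stays where it is left, and about 1 N at the free edge folds it.
- flap_long (a joint): Angle of the long flap, rad: same meaning; crease about 0.06 N m, stays where it is left. Starts open.
- bottle: Round white cleaner bottle with paper label, 74 mm in diameter, clamped in a 100 mm square steel holder fixed to the counter: it cannot turn or slide. Origin on the counter on its axis; z up, x = direction along which the cap's wing lies (either way) while the cap is locked.
- mouth (a point): Centre of the bottle's mouth (top of its neck), 143 mm above the counter on the bottle's axis, hidden under the cap at the start. Axes as the bottle's.
- cap_wing (a point): Centre of the upright grip wing on top of the cap, moving with the cap: a bar 44 mm long (x), 12 mm thick (y), 24 mm tall (z, 12 mm below to 12 mm above this point). Under it is the cap's round skirt, 55 mm in diameter, 23.5 mm tall. Seated and locked, this point is 167.5 mm above the counter.
- cap: The grey push-and-turn cap, 48 to 78 g; origin 35.5 mm below cap_wing, same axes. Press it down at least 6 mm (bottoms at 8.5) and, held down, turn it counter-clockwise seen from above: free from about 1.0 rad, stop at about 1.45; at 1.2 lift it straight off. Unpressed it is locked (only some 7 N m would force it); it does not turn clockwise.
- plunger (a joint): How far the cap pushes in the sprung disc in the bottle's mouth, m: 0 cap seated and locked, 0.0085 pressed right down, -0.003 cap off. The spring lifts the cap with 6 N when seated, 10 N when right down.
There are look-alikes about, which are no part of the job. Leave any purple look-alike of the carton alone. Leave any blue look-alike of the cap alone.

How it is judged:
By the outcome, as a careful person would: the job done as asked, in the order asked, and still so for the second after the job is handed in, while the arm keeps its last pose, push and grip.
It also fails if it takes over 67 s, if anything falls off the work surface, if the arm or the gripper's body presses on something with over 40 N, if the wrist force passes 120 N, or if a joint passes its speed limit or range.

### The arm

A 7-joint arm with a two-finger parallel gripper is mounted at the origin on the work surface. World frame = base frame: x ahead of the robot, y to its left, z up, the work surface at z = 0. Lengths are in m, angles in degrees, forces in N, time in s.
With the tool pointing down it reaches from about 0.4 to 0.85 m from the base axis. Payload 4.4 kg.
Tool frame: the origin (TCP) lies at the very end of the fingers, on their centre line; the grasp point (between the pads) lies 19 mm behind it; z points along the fingers, y is the line along which they close (so a half turn about z gives the same grasp; the last joint's range is limited). The gripper opens to 94 mm and grips with 3 to 60 N. Pads are 16 mm wide; open, the fingers measure 119 mm over their backs; the gripper's body (75 mm by 177 mm) begins 78 mm behind the grasp point.
Start: joints at [63.094, 36.005, 2.206, 86.941, -1.547, 57.084, -1.146], TCP at [0.255, -0.598, 0.205] pointing down, gripper open.
Joint ranges: [-175.42, 175.42], [-21.48, 121.26], [-71.46, 75.88], [10.55, 141.38], [-63.04, 243.04], [13.31, 113.54], [-168.57, 168.57]. Speed limits (degrees/s): [147.25, 147.25, 180, 180, 180, 180, 180].

### API

Orientations are given as a 3x3 rotation matrix whose columns are the frame's x, y, z axes.
In Python, from plant import * gives the robot as it stands. The module is installed in compiled form; this text tells all that it offers.
- The arm moves only by the tool arm_command, never from a script. Its argument "increments" is a list of rows, each a list of 2 entries, a list of its own where there are three numbers: the shift along the tool's x, y, z in cm, then the turn, a rotation vector about the tool's x, y, z in rad. A call has 1 to 20 rows; each row is the pose to reach, as a shift and turn from the pose commanded when the call began, along the tool's axes at that moment; what a row does not reach only later rows make up. A row lasts 1/8 s, in which the tool goes at most 62.5 mm and 10.7 degrees, less where a joint would pass 70% of its speed; a pose out of reach is approached as far as the arm can. A call with a gripper value outside its range is refused whole. "claw" is the finger opening in cm, from 0 to 9.4, set as the call begins (left out, the last holds). The fingers move at their own pace and stop on an object; "squeeze" is the grip in N (left out, the last holds). Time passes only in rows, so rows that repeat a pose let the fingers close. It gives the time, the measured TCP pose, the force, the opening and the grip force at its end, in the units of the state.
- state(): the state, without advancing time (a new reading comes with each control period).
- snapshot(name): name is "side" or "top"; returns a dict with "pixels" (420x560x3 uint8, red, green, blue), "fx", "fy", "cx", "cy" (pixels), "origin" and "orientation" of the camera in the world. Camera axes: x right, y down, z forward; pixel columns grow to the right and rows downward; lengths in m; the calibration is good to about 2 mm. A picture is of the moment at which its call begins. There is no depth.
- sign_off(): hands the job in; it is judged then, once.
The state is a dict: "t": time; "joint_pos": joint angles; "joint_velocities": joint speeds; "effort": joint torques, N m; "ee_pos": TCP position; "eef_rot": TCP orientation; "force": force on the tool from outside, world axes, zero at the start; "moment": the same for the moment, N m; "width": finger opening in m; "finger_force": force on a finger pad.
Only numpy, scipy, OpenCV 4.12 (cv2) and the standard library are available. Lean on these libraries where they do the work, as an engineer would, in place of code of your own. Each camera call takes 0.05 s, during which the arm holds its last target. There are 200 camera calls.

## Working session

There is one attempt and no reset: what is moved stays moved. The work goes in short steps, Python scripts to look and compute and a tool call to move; the robot and the scene stay as the last step left them, time stands still between calls to the robot, and variables do not carry over. Pictures are saved under pics/ and viewed, at most 12 in all, crops included, and the job is handed in when it is done.

Besides the shell and the picture viewer there is one more tool, called after ">>>" by a JSON object that holds its "name" and its "arguments", one argument or row to a line. arm_command: Moves the arm, as the interface text tells. Its arguments: {"type":"object","properties":{"increments":{"type":"array","items":{"type":"array"}},"claw":{"type":"number"},"squeeze":{"type":"number"}},"required":["increments"]}

```bash
mkdir -p pics; python3 - <<'E'
from plant import *
import cv2,json
s=state(); print(s['t'],s['ee_pos'],s['eef_rot'],s['width'])
for n in("side","top"):
    d=snapshot(n); cv2.imwrite(f"pics/{n}0.png",d["pixels"][:,:,::-1])
    print(n,[d[k] for k in("fx","fy","cx","cy","origin","orientation")])
E
```

```text
0.0 [ 0.25516543 -0.59711721  0.20458891] [[ 9.19575814e-01  3.92911893e-01 -7.52577941e-04]
 [ 3.92912611e-01 -9.19574324e-01  1.65610717e-03]
 [-4.13471473e-05 -1.81861347e-03 -9.99998345e-01]] 0.09384098545009296
side [463.60002610835784, 463.60002610835784, 270.9180404855318, 213.9000337469258, array([0.17671591, 0.65375724, 0.54837236]), array([[-0.93134178, -0.16819847,  0.32297332],
       [-0.36362207,  0.47713777, -0.80007408],
       [-0.01953154, -0.86258265, -0.50553901]])]
top [533.6452176587492, 533.6452176587492, 280.7207651369194, 202.86751129990006, array([0.31689549, 0.01215995, 1.03848613]), array([[-0.00401184, -0.98965811,  0.14339014],
       [-0.99981617,  0.00128117, -0.01913091],
       [ 0.01874935, -0.14344053, -0.98948132]])]
```

View pics/side0.png

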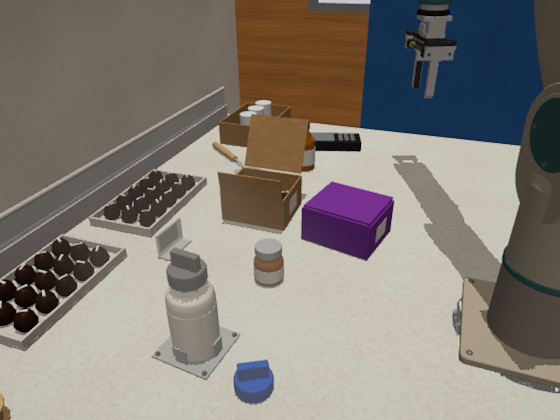

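View pics/top0.png

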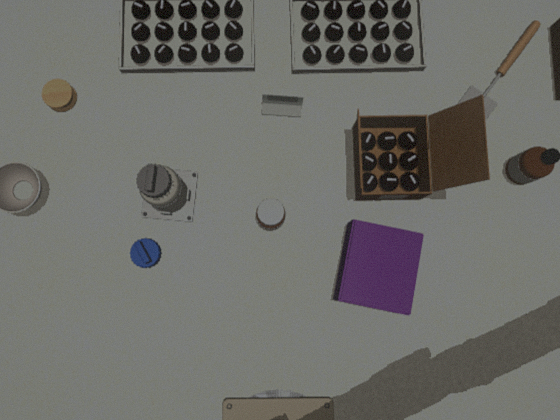

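The side view shows the brown carton at (262,185), with its long flap up at (277,143), and the grey cap on the bottle at (187,268). The top view has the carton at (393,155) and the cap at (155,180).

Candidates for each target:
- **Carton:** brown at top (393,155), or purple at top (382,267). I choose the brown one.
- **Cap:** grey at top (155,180), blue at top (145,253), or the jar lid at top (270,212). I choose the grey one.

Next are close crops of both.

```bash
python3 - <<'E'
import cv2,numpy as np
t=cv2.imread('pics/top0.png');s=cv2.imread('pics/side0.png')
def c(im,x,y,w,h,k):
    o=cv2.resize(im[y:y+h,x:x+w],None,fx=k,fy=k,interpolation=cv2.INTER_CUBIC)
    for i in range(0,w,10):
        cv2.line(o,(i*k,0),(i*k,6 if i%50 else 14),(0,0,255),1)
        if (x+i)%20==0: cv2.putText(o,str(x+i),(i*k,22),0,.35,(0,0,255),1)
    for i in range(0,h,10):
        cv2.line(o,(0,i*k),(6,i*k),(0,0,255),1)
        if (y+i)%20==0: cv2.putText(o,str(y+i),(8,i*k+4),0,.35,(0,0,255),1)
    return o
a=c(t,340,90,160,120,5); cv2.imwrite('pics/c1.png',a)
a=np.hstack([c(s,210,110,100,120,4),c(t,130,150,40,48,10)]);
b=np.hstack([c(s,210,110,100,120,4),np.vstack([c(t,130,155,50,40,8),c(s,160,245,50,20,8)])]);print(b.shape) ; cv2.imwrite('pics/c2.png',np.hstack([c(s,210,110,100,120,4),np.vstack([c(t,130,160,50,30,8),c(s,160,245,50,30,8)])]))
E
```

```text
(480, 800, 3)
```

View pics/c1.png

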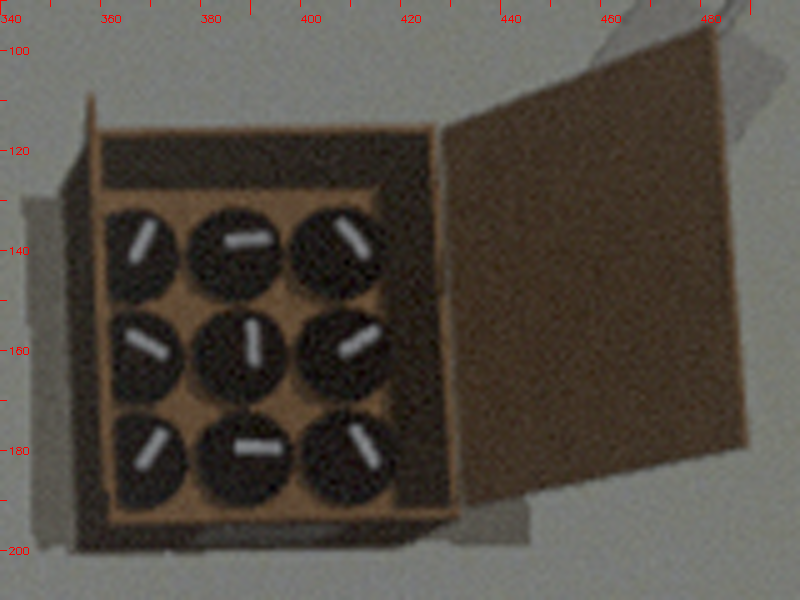

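View pics/c2.png

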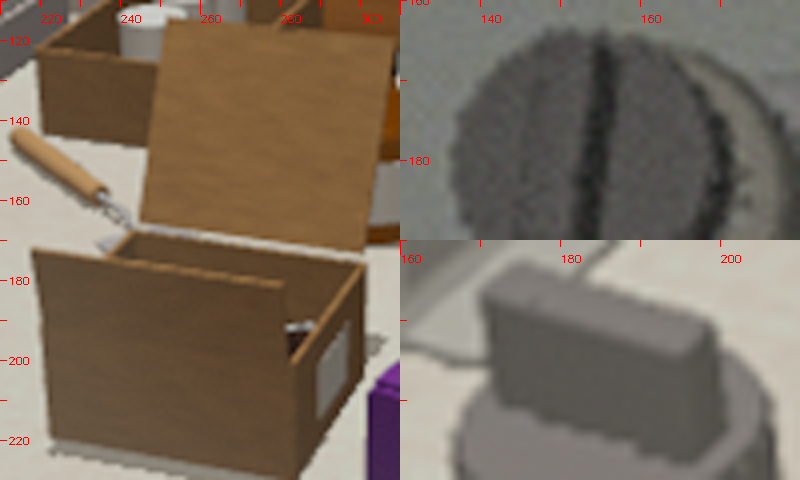

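```bash
cat > h.py <<'E'
from plant import *
import numpy as np,cv2
CAM={'side':(463.6,270.918,213.9,np.array([.17671591,.65375724,.54837236]),np.array([[-.93134178,-.16819847,.32297332],[-.36362207,.47713777,-.80007408],[-.01953154,-.86258265,-.50553901]])),
'top':(533.645,280.721,202.8675,np.array([.31689549,.01215995,1.03848613]),np.array([[-.00401184,-.98965811,.14339014],[-.99981617,.00128117,-.01913091],[.01874935,-.14344053,-.98948132]]))}
def ray(n,u,v):
    f,cx,cy,o,R=CAM[n]; return o,R@np.array([(u-cx)/f,(v-cy)/f,1])
def atz(n,u,v,z):
    o,d=ray(n,u,v); return o+d*(z-o[2])/d[2]
def tri(p,q):
    (a,d),(b,e)=ray('side',*p),ray('top',*q)
    s=np.linalg.lstsq(np.c_[d,-e],b-a,rcond=None)[0]
    return (a+d*s[0]+b+e*s[1])/2,np.linalg.norm(a+d*s[0]-b-e*s[1])
def proj(n,P):
    f,cx,cy,o,R=CAM[n]; c=R.T@(np.asarray(P)-o); return c[:2]/c[2]*f+[cx,cy]
E
python3 - <<'E'
from h import *
np.set_printoptions(precision=4,suppress=True)
print("rim z.075 top",[atz('top',*p,.075) for p in[(358.4,116),(427,115),(431.8,193.4),(362,194.2)]])
print("long hinge", tri((245,165.5),(428.6,116)),tri((300.7,172.5),(432.6,191.4)))
print("long free", tri((251.3,114.5),(482.8,95.4)),tri((308.8,119.5),(489.4,179.4)))
print("short free", tri((218,172),(358,108.6)),tri((281.2,181.8),(361.5,190)))
W=[atz('side',*p,.1795) for p in[(170,251.6),(175,247.75),(199.75,255.6),(195,259.6)]]
print("wing",W,np.mean(W,0),[proj('top',w) for w in W])
t=cv2.imread('pics/top0.png')
cv2.imwrite('pics/c3.png',cv2.resize(t[155:205,125:185],None,fx=10,fy=10,interpolation=cv2.INTER_CUBIC))
E
```

```text
rim z.075 top [array([ 0.6208, -0.1527,  0.075 ]), array([ 0.623 , -0.2821,  0.075 ]), array([ 0.4738, -0.2845,  0.075 ]), array([ 0.4724, -0.1556,  0.075 ])]
long hinge (array([ 0.6198, -0.2833,  0.0803]), np.float64(0.0007536333923148986)) (array([ 0.4769, -0.2833,  0.0834]), np.float64(0.0015975693184552655))
long free (array([ 0.6223, -0.3419,  0.1894]), np.float64(0.0031358982219948)) (array([ 0.4784, -0.3436,  0.1917]), np.float64(0.001449438579450162))
short free (array([ 0.6187, -0.1437,  0.1253]), np.float64(0.0002474385896296879)) (array([ 0.4735, -0.1459,  0.1242]), np.float64(0.0032918187081751047))
wing [array([0.5072, 0.2134, 0.1795]), array([0.5057, 0.2029, 0.1795]), array([0.4634, 0.2078, 0.1795]), array([0.4649, 0.2182, 0.1795])] [0.4853 0.2106 0.1795] [array([147.4575, 163.2079]), array([153.9184, 164.154 ]), array([150.0727, 189.6428]), array([143.6593, 188.7093])]
```

View pics/c3.png

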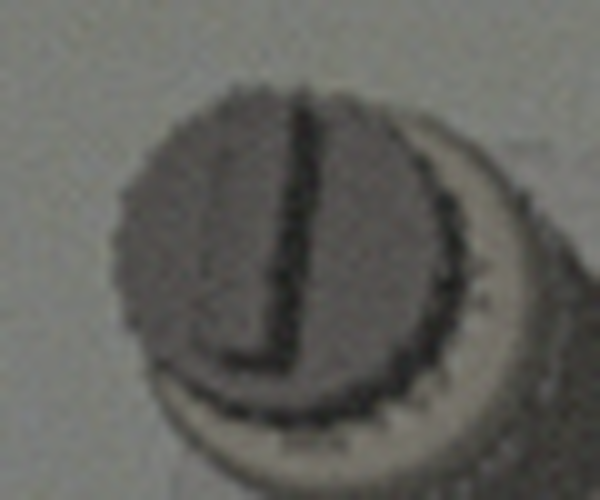

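The crop shows the wing's top face running along roughly x, corners near (147.5,164), (154,164.5), (152,190) and (146.5,190), so the cap is confirmed.

- **Carton:** hinges at y≈-0.154 and -0.283, centre x≈0.547, yaw ≈1°.
- **Wing:** about (0.4845, 0.2097), yaw ≈-6°.

I'll close the fingers and move to the outer side of the short flap.

>>> {"name": "arm_command", "arguments": {
  "increments": [
    [[0,0,-10],[0,0,0]],
    [[0,0,-10],[0,0,0]],
    [[46.2,-33.8,-10],[0,0,-1.17]],
    [[46.2,-33.8,-10],[0,0,-1.17]],
    [[46.2,-33.8,-10],[0,0,-1.17]],
    [[46.2,-33.8,-10],[0,0,-1.17]],
    [[46.2,-33.8,-10],[0,0,-1.17]],
    [[46.2,-33.8,-10],[0,0,-1.17]],
    [[46.2,-33.8,-10],[0,0,-1.17]],
    [[46.2,-33.8,-10],[0,0,-1.17]],
    [[46.2,-33.8,-10],[0,0,-1.17]],
    [[46.2,-33.8,-10],[0,0,-1.17]],
    [[46.2,-33.8,-10],[0,0,-1.17]],
    [[46.2,-33.8,-10],[0,0,-1.17]],
    [[46.2,-33.8,-10],[0,0,-1.17]],
    [[46.2,-33.8,-10],[0,0,-1.17]]
  ],
  "claw": 0,
  "squeeze": 10
}}

```text
t: 2.1
ee_pos: [0.5471, -0.1065, 0.3056]
eef_rot: [[-0.001, 1.0, 0.0], [1.0, 0.001, -0.0], [-0.0, 0.0, -1.0]]
force: [-0.1, -0.2, -0.3]
width: 0.0001
finger_force: 0.0
```

>>> {"name": "arm_command", "arguments": {
  "increments": [
    [[0,0,6],[0,0,0]],
    [[0,0,12],[0,0,0]],
    [[0,0,18],[0,0,0]],
    [[0,0,20],[0,0,0]],
    [[-2,0,20],[0,0,0]],
    [[-3.5,0,20],[0,0,0]],
    [[-5,0,20],[0,0,0]],
    [[-6.5,0,20],[0,0,0]],
    [[-7.5,0,20.3],[0,0,0]],
    [[-8,0,20.8],[0,0,0]],
    [[-8,0,21.3],[0,0,0]],
    [[-8,0,21.8],[0,0,0]],
    [[-8,0,22.2],[0,0,0]],
    [[-8,0,22.5],[0,0,0]],
    [[-8,0,22.7],[0,0,0]]
  ]
}}

```text
t: 3.98
ee_pos: [0.5477, -0.1853, 0.0783]
eef_rot: [[-0.003, 1.0, -0.0], [1.0, 0.003, -0.0], [-0.0, -0.0, -1.0]]
force: [-0.8, -0.1, 3.6]
width: 0.0003
finger_force: 1.9
```

```bash
python3 - <<'E'
from h import *
s=state();print(s['force'],s['ee_pos'])
a=snapshot('side')['pixels'];b=snapshot('top')['pixels']
k=lambda i,x,y,w,h:cv2.resize(i[y:y+h,x:x+w,::-1],None,fx=3,fy=3)
cv2.imwrite('pics/d1.png',np.hstack([k(a,200,90,130,150),k(b,345,85,130,150)]))
E
```

```text
[-0.77237787 -0.05801925  3.63625995] [ 0.54766817 -0.18528752  0.07829685]
```

View pics/d1.png

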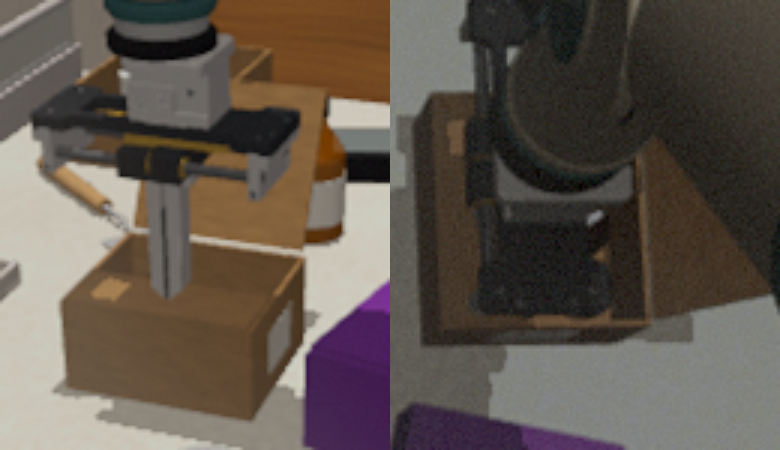

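The side crop shows the short flap level under the fingertips at (175,290). I'll give it a slightly firmer press, then lift and go around behind the long flap.

>>> {"name": "arm_command", "arguments": {
  "increments": [
    [[0,0,0.3],[0,0,0]],
    [[0,0,0.3],[0,0,0]],
    [[0,0,-6],[0,0,0]],
    [[0,0,-12],[0,0,0]],
    [[0,0,-18],[0,0,0]],
    [[-5,0,-18.5],[0,0,0]],
    [[-11,0,-18.5],[0,0,0]],
    [[-17,0,-18.5],[0,0,0]],
    [[-19,0,-18.5],[0,0,0]],
    [[-19,0,-18.5],[0,0,0]],
    [[-19,0,-12],[0,0,0]],
    [[-19,0,-7],[0,0,0]],
    [[-19,0,-6.5],[0,0,0]],
    [[-19,0,-6.5],[0,0,0]]
  ]
}}

```text
t: 5.82
ee_pos: [0.5499, -0.374, 0.1451]
eef_rot: [[-0.005, 1.0, 0.002], [1.0, 0.005, 0.0], [0.0, 0.002, -1.0]]
force: [1.1, -0.6, 1.0]
width: 0.0006
finger_force: 0.0
```

```bash
python3 - <<'E'
from h import *
s=state();print(s['force'],s['ee_pos'])
a=snapshot('side')['pixels'];b=snapshot('top')['pixels']
k=lambda i,x,y,w,h:cv2.resize(i[y:y+h,x:x+w,::-1],None,fx=3,fy=3)
cv2.imwrite('pics/d2.png',np.hstack([k(a,200,60,130,170),k(b,345,75,130,170)]))
E
```

```text
[ 1.11535498 -0.61328751  1.0481127 ] [ 0.54990792 -0.37402543  0.14509537]
```

View pics/d2.png

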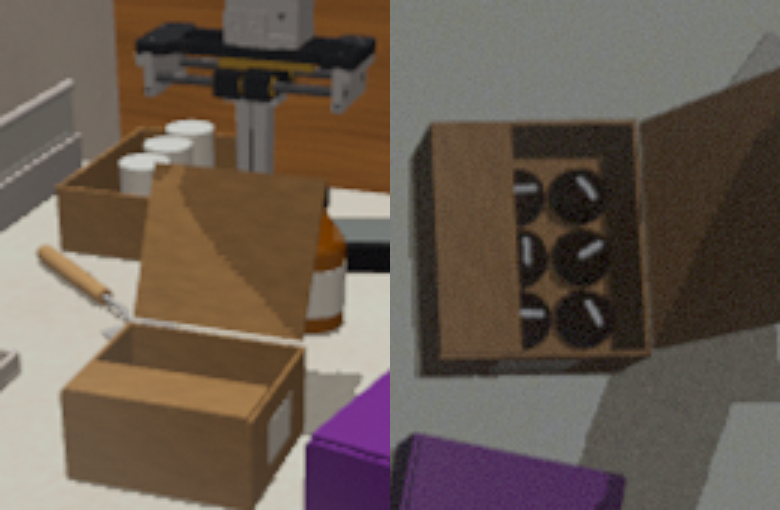

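The short flap lies level, and the fingers are behind the long flap at crop position (255,140). Now I'll fold the long flap.

>>> {"name": "arm_command", "arguments": {
  "increments": [
    [[3,0,0],[0,0,0]],
    [[5,0,0],[0,0,0]],
    [[7,0,0],[0,0,0]],
    [[9,0,0],[0,0,0]],
    [[11,0,0],[0,0,0]],
    [[13,0,0],[0,0,0]],
    [[15,0,0],[0,0,0]],
    [[17,0,0.3],[0,0,0]],
    [[18.5,0,1],[0,0,0]],
    [[19,0,2],[0,0,0]],
    [[19,0,3],[0,0,0]],
    [[19,0,4],[0,0,0]],
    [[19,0,5],[0,0,0]],
    [[19,0,5.6],[0,0,0]],
    [[19,0,6],[0,0,0]],
    [[19,0,6.3],[0,0,0]],
    [[19,0,6.6],[0,0,0]],
    [[19,0,6.6],[0,0,0]]
  ]
}}

```text
t: 8.18
ee_pos: [0.5478, -0.1856, 0.0813]
eef_rot: [[-0.003, 1.0, 0.001], [1.0, 0.003, -0.002], [-0.002, 0.001, -1.0]]
force: [-7.5, 2.3, 29.1]
width: 0.0007
finger_force: 14.7
```

>>> {"name": "arm_command", "arguments": {
  "increments": [
    [[0,0,-6],[0,0,0]],
    [[0,0,-12],[0,0,0]],
    [[0,0,-18],[0,0,0]],
    [[39.5,-6.2,-18],[0,0,-1.466]],
    [[39.5,-6.2,-18],[0,0,-1.466]],
    [[39.5,-6.2,-18],[0,0,-1.466]],
    [[39.5,-6.2,-18],[0,0,-1.466]],
    [[39.5,-6.2,-18],[0,0,-1.466]],
    [[39.5,-6.2,-18],[0,0,-1.466]],
    [[39.5,-6.2,-18],[0,0,-1.466]],
    [[39.5,-6.2,-18],[0,0,-1.466]],
    [[39.5,-6.2,-18],[0,0,-1.466]],
    [[39.5,-6.2,-18],[0,0,-1.466]],
    [[39.5,-6.2,-18],[0,0,-1.466]],
    [[39.5,-6.2,-18],[0,0,-1.466]],
    [[39.5,-6.2,-18],[0,0,-1.466]]
  ],
  "claw": 5
}}

```text
t: 10.18
ee_pos: [0.4846, 0.2093, 0.2576]
eef_rot: [[-0.995, 0.102, 0.0], [0.102, 0.995, -0.0], [-0.0, -0.0, -1.0]]
force: [-0.4, 0.0, -0.2]
width: 0.0497
finger_force: 0.0
```

```bash
python3 - <<'E'
from h import *
s=state();print(s['force'],s['ee_pos'],s['joint_pos'])
a=snapshot('side')['pixels'];b=snapshot('top')['pixels']
k=lambda i,x,y,w,h,m:cv2.resize(i[y:y+h,x:x+w,::-1],None,fx=m,fy=m)
cv2.imwrite('pics/d3.png',np.hstack([k(a,140,180,100,130,4),np.vstack([k(a,210,110,100,65,4),k(b,345,100,100,65,4)])]))
E
```

```text
[-0.43625592  0.00091083 -0.23099054] [0.48458369 0.20933419 0.25756286] [  4.0848014   27.93683588 -45.39021296 101.67606741  22.68005036
  59.92816803  34.54569151]
```

View pics/d3.png

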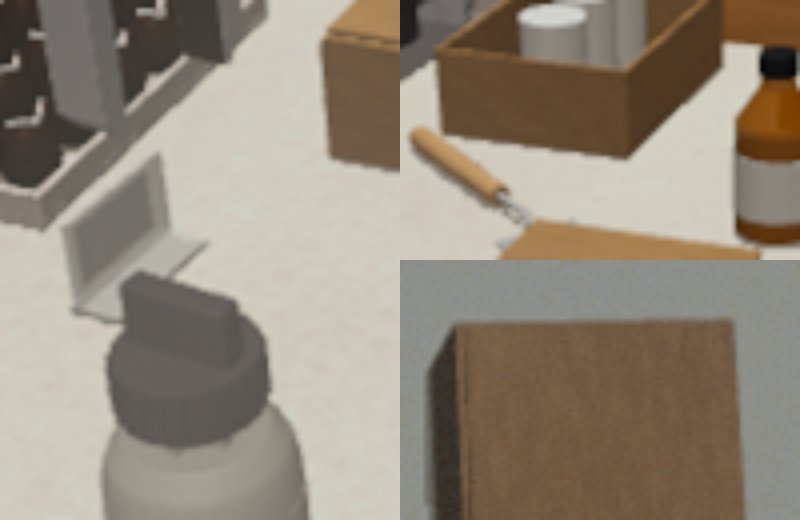

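Both flaps lie flat, and the fingers straddle the wing at crop position (180,310). I'll descend and close gently.

>>> {"name": "arm_command", "arguments": {
  "increments": [
    [[0,0,5],[0,0,0]],
    [[0,0,8],[0,0,0]],
    [[0,0,9.3],[0,0,0]],
    [[0,0,9.8],[0,0,0]],
    [[0,0,9.8],[0,0,0]]
  ]
}}

```text
t: 10.9
ee_pos: [0.485, 0.2099, 0.1601]
eef_rot: [[-0.995, 0.102, 0.001], [0.102, 0.995, 0.001], [-0.001, 0.001, -1.0]]
force: [0.1, 0.0, 1.0]
width: 0.0502
finger_force: 0.0
```

>>> {"name": "arm_command", "arguments": {
  "increments": [
    [[0,0,0],[0,0,0]],
    [[0,0,0],[0,0,0]],
    [[0,0,0],[0,0,0]],
    [[0,0,0],[0,0,0]],
    [[0,0,0],[0,0,0]],
    [[0,0,0],[0,0,0]]
  ],
  "claw": 0,
  "squeeze": 8
}}

```text
t: 11.65
ee_pos: [0.4848, 0.2104, 0.1598]
eef_rot: [[-0.995, 0.101, 0.001], [0.101, 0.995, 0.001], [-0.001, 0.002, -1.0]]
force: [-0.5, 2.7, 1.7]
width: 0.0121
finger_force: 8.0
```

```bash
python3 - <<'E'
from h import *
s=state();print(s['force'],s['moment'],s['ee_pos'],s['width'],s['finger_force'])
a=snapshot('side')['pixels']
cv2.imwrite('pics/d4.png',cv2.resize(a[200:320,130:250,::-1],None,fx=4,fy=4))
E
```

```text
[-0.51983439  2.74540048  1.65822487] [ 0.68525883 -0.11873379  0.03886994] [0.484755   0.21036827 0.15977771] 0.01207725759616566 7.991620749235153
```

View pics/d4.png

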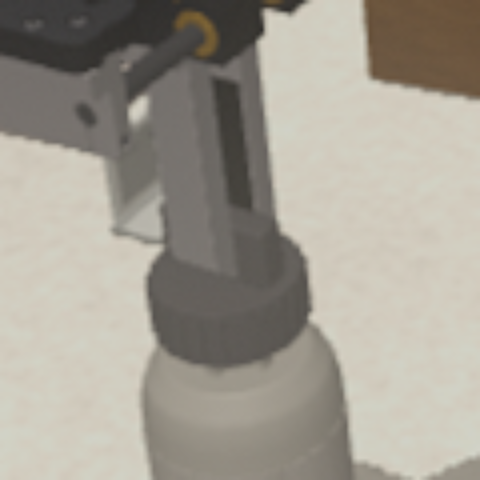

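>>> {"name": "arm_command", "arguments": {
  "increments": [
    [[0,0.1,0],[0,0,0]],
    [[0,0.1,0],[0,0,0]],
    [[0,0.1,0.3],[0,0,0]],
    [[0,0.1,0.6],[0,0,0]],
    [[0,0.1,0.8],[0,0,0]],
    [[0,0.1,0.9],[0,0,0]],
    [[0,0.1,0.9],[0,0,0]]
  ],
  "squeeze": 45
}}

```text
t: 12.58
ee_pos: [0.4848, 0.2104, 0.1513]
eef_rot: [[-0.995, 0.102, 0.001], [0.102, 0.995, -0.0], [-0.001, -0.0, -1.0]]
force: [-1.0, -0.3, 9.8]
width: 0.0118
finger_force: 45.0
```

>>> {"name": "arm_command", "arguments": {
  "increments": [
    [[0,0,0.1],[0,0,-0.1]],
    [[0,0,0.1],[0,0,-0.2]],
    [[0,0,0.1],[0,0,-0.3]],
    [[0,0,0.1],[0,0,-0.4]],
    [[0,0,0.1],[0,0,-0.5]],
    [[0,0,0.1],[0,0,-0.6]],
    [[0,0,0.1],[0,0,-0.7]],
    [[0,0,0.1],[0,0,-0.8]],
    [[0,0,0.1],[0,0,-0.9]],
    [[0,0,0.1],[0,0,-1.0]],
    [[0,0,0.1],[0,0,-1.1]],
    [[0,0,0.1],[0,0,-1.2]],
    [[0,0,0.1],[0,0,-1.22]],
    [[0,0,0.1],[0,0,-1.22]]
  ]
}}

```text
t: 14.32
ee_pos: [0.4858, 0.2107, 0.1512]
eef_rot: [[-0.438, -0.899, 0.003], [-0.899, 0.438, 0.0], [-0.001, -0.003, -1.0]]
force: [-0.1, -1.3, 16.0]
width: 0.0118
finger_force: 45.0
```

```bash
python3 - <<'E'
from h import *
s=state();print(s['force'],s['moment'],s['ee_pos'],s['joint_pos'],s['width'])
R=s['eef_rot'];print(np.degrees(np.arctan2(R[1,1],R[0,1])))
a=snapshot('side')['pixels']
cv2.imwrite('pics/d5.png',cv2.resize(a[200:320,130:250,::-1],None,fx=4,fy=4))
E
```

```text
[-0.10953996 -1.26329746 16.03612152] [-0.1389728   0.17736125 -0.12435602] [0.48578873 0.21073514 0.15119083] [  9.72896999  41.86712627 -58.74466256 108.65411152  43.99251
  55.44063872  84.32851695] 0.011774639740442959
154.03380437286177
```

View pics/d5.png

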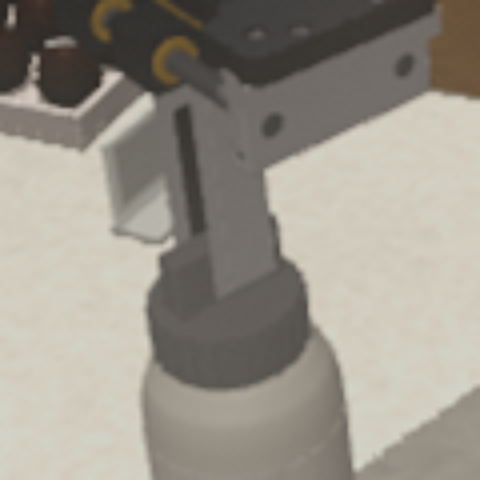

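The wing has visibly turned by about 70° and is still gripped (crop (215,280)). Now I'll lift straight up.

>>> {"name": "arm_command", "arguments": {
  "increments": [
    [[0,0,-0.5],[0,0,0]],
    [[0,0,-1],[0,0,0]],
    [[0,0,-1.5],[0,0,0]],
    [[0,0,-2.2],[0,0,0]],
    [[0,0,-3.2],[0,0,0]],
    [[0,0,-4.4],[0,0,0]],
    [[0,0,-5.6],[0,0,0]],
    [[0,0,-6.8],[0,0,0]],
    [[0,0,-8],[0,0,0]],
    [[0,0,-9],[0,0,0]],
    [[0,0,-9.5],[0,0,0]],
    [[0,0,-9.8],[0,0,0]],
    [[0,0,-9.8],[0,0,0]],
    [[0,0,-9.8],[0,0,0]],
    [[0,0,-9.8],[0,0,0]],
    [[0,0,-9.8],[0,0,0]]
  ]
}}

```text
t: 16.38
ee_pos: [0.4846, 0.2104, 0.2473]
eef_rot: [[-0.437, -0.899, -0.0], [-0.899, 0.437, -0.0], [0.0, 0.0, -1.0]]
force: [-0.6, 0.1, -1.6]
width: 0.0119
finger_force: 45.0
```

```bash
python3 - <<'E'
from h import *
s=state();print(s['force'],s['ee_pos'],s['joint_velocities'],s['width'])
a=snapshot('side')['pixels'];b=snapshot('top')['pixels']
cv2.imwrite('pics/d6.png',cv2.resize(a[90:370,100:420,::-1],None,fx=2,fy=2))
E
```

```text
[-0.64466545  0.10974193 -1.55018737] [0.48455845 0.2104085  0.24734382] [-0.00404616 -0.04776415 -0.03788356 -0.01479223  0.02984189  0.00952848
  0.03601329] 0.011944203652144974
```

View pics/d6.png

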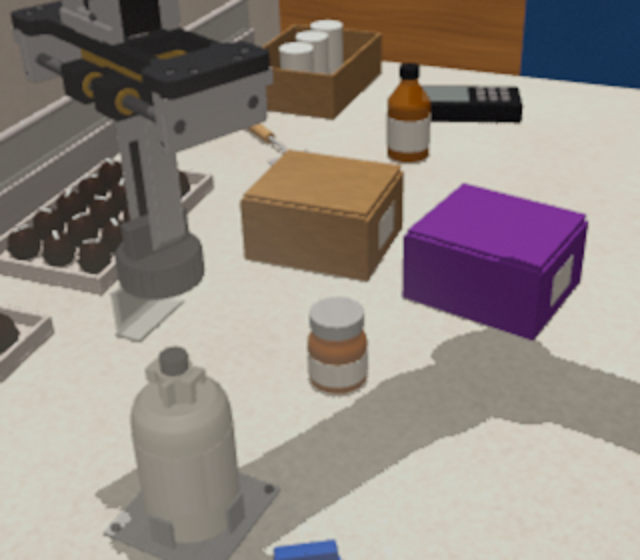

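The cap is held level over the open bottle (crop (160,265)), with its underside about 7.7 cm above the mouth. The carton is shut and nothing else has moved.

```bash
python3 -c "
from plant import *
print(sign_off())"
```

```text
the job is handed in; nothing more can be done
None
```

The carton is shut (short flap, then long flap over it) and the cleaner cap is off; the gripper holds it level and still about 7.7 cm above the bottle's mouth, and the job was handed in at about 16.5 s.

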